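Half-open the extraction gate

TASK

Get the bench's dust extraction ready for an airflow reading: with the gate still shut, slide the grip of the fan controller along its track until it is level with the pointer clip. Then slide the spring-closing gate on top of the black pipe to half of its travel, so that half of the pipe's mouth is clear, and finish still holding it there by its upright grip against the spring. Leave the loose parts on the bench where they are.

Things in the scene. Friction and masses are not known exactly. Their poses are not given: they have to be found in the camera images.
- gate: Fixed extraction port: black pipe stub (flange 160 mm wide, pipe 90) under a level grey frame, x +-58 mm, y -50 to +135, top 95 mm above the bench, with a round mouth 68 mm wide on the pipe axis. Aluminium rails at x +-53 mm reach 104.5 mm; grey spring cassette at the -y end, 110 mm high. Origin: on the bench, on the pipe's axis. z up; the gate opens towards +y.
- shutter (a joint): Travel in m of the gate, a steel plate 94 x 96 x 5 mm (top at 100.5 mm) over the mouth, along body gate's +y: 0 shut (start), 0.035 half, 0.07 fully open. A spring pulls it shut: 4 N at shut, rising 0.2 N per mm to 11 N at half and 18 N fully open; it shuts as soon as it is let go.
- gate_grip_top (a point): Centre of the top of the gate's upright black grip, 145.5 mm above the bench. The grip is fixed on the plate: 50 mm along x, 12 mm along y (the sliding direction), 45 mm tall; axes parallel to the gate's. With the gate shut it lies 50 mm along the gate's +y from the pipe's axis. Free space all round it above the rails.
- gate_half (a point): Fixed point where the centre of the top of the gate's grip lies at half travel. The dark lines across the rails show the grip's centre at shut, half and full travel (50, 85 and 120 mm along the gate's y).
- fan_box: Fixed fan controller: flat grey box 220 mm along x, 120 mm along y, 45 mm high, with a raised aluminium track (36 mm wide, to 51 mm high) along its middle. Origin: centre of its underside; z up; the grip slides along its x axis.
- fan (a joint): Position in m of the fan grip along its track, 0 to 0.12, growing along the fan box's +x; at 0 the grip's centre lies at x = -60 mm of the box, at 0.12 at +60 mm. It slides with about 1.5 N friction and stays where it is left.
- fan_top (a point): Centre of the top of the fan grip, a black block 20 mm along x (the sliding direction), 28 mm along y and 40 mm tall, from 51.5 to 91.5 mm above the bench; always farther toward the box's -x than the pointer clip at the start.
- pointer: Pointer clip on the +y side of the fan box's top: a steel block 16 x 12 x 9 mm with a bar 5 mm wide pointing at the track. Origin: on the box's top (45 mm above the bench), on the track's centre line where the bar points; axes parallel to the box's. The grip is set when its centre has the same place along x.
- brake_lever: Bystander, loose: curved polished steel lever. Origin: underside (as it lies). Leave it alone.
- pipe_cap: Bystander, loose: dark cast pipe cap. Origin: underside (as it lies). Leave it alone.
- wood_handle: Bystander, loose: wooden handle block. Origin: underside (as it lies). Leave it alone.
- strap: Bystander, loose: slotted aluminium strap. Origin: underside (as it lies). Leave it alone.
- jar: Bystander, loose: glass jar with steel lid. Origin: underside (as it lies). Leave it alone.
- wrench: Bystander, loose: steel wrench. Origin: underside (as it lies). Leave it alone.
- driver: Bystander, loose: screwdriver. Origin: underside (as it lies). Leave it alone.
There are look-alikes about, which are no part of the job. What is shaped like the gate but green is not meant.

How it is judged:
By the outcome, as a careful person would: the job done as asked, in the order asked, and still so for the second after the job is handed in, while the arm keeps its last pose, push and grip.
It also fails if it takes over 54 s, if anything falls off the work surface, if the arm or the gripper's body presses on something with over 40 N, if the wrist force passes 120 N, or if a joint passes its speed limit or range.

ROBOT

A 6-joint arm with a two-finger parallel gripper is mounted at the origin on the work surface. World frame = base frame: x ahead of the robot, y to its left, z up, the work surface at z = 0. Lengths are in mm, angles in rad, forces in N, time in s.
With the tool pointing down it reaches from about 350 to 725 mm from the base axis. Payload 6 kg.
Tool frame: the origin (TCP) lies at the centre of the arm's flange, where the gripper is bolted on; the fingertips stand 173 mm ahead of it and the grasp point (between the pads) lies 155 mm ahead of it (r.tcp_to_tips is the z of the fingertips in the tool frame, in mm); z points along the fingers, y is the line along which they close (so a half turn about z gives the same grasp; the last joint's range is limited). The gripper opens to 85 mm and grips with 20 to 120 N. Pads are 22 mm wide; open, the fingers measure 114 mm over their backs; the gripper's body (76 mm by 85 mm) begins 54 mm behind the grasp point. The pads swing forward as they close: fully open they stand 13 mm farther back than shut.
Start: joints at [0.334, 0.04, 0.085, 0, -1.615, -0.334], TCP at [599.995, 0.024, 404.661] pointing down, gripper open.
Joint ranges: [-2.56, 2.56], [-1.29, 2.01], [-1.08, 1.49], [-3.29, 1.98], [-2.81, -0.18], [-2.99, 2.99]. Speed limits (rad/s): [2.57, 2.57, 3.01, 3.14, 3.14, 3.14].

INTERFACE

Orientations are given as a rotation vector (axis times angle).
In Python, from bench import sensors, viewer, order, r gives the robot as it stands. The module is installed in compiled form; this text tells all that it offers.
- The arm moves only by the tool servo_tool, never from a script. Its argument "series" is a list that holds one entry, the list of rows, each a list of 4 numbers: the shift along the tool's x, y, z in m, then the turn about the tool's z in rad. A call has exactly 5 rows; each row shifts and turns the commanded pose from where the row before left it, along the tool's axes as they then stand; what a row does not reach is not made up. A row lasts 1/10 s, in which the tool goes at most 50 mm and 8.59 degrees, less where a joint would pass 70% of its speed; a pose out of reach is approached as far as the arm can. A call with a gripper value outside its range is refused whole. "gripper" is the opening, from 0 (shut) to 1 (fully open), set as the call begins (left out, the last holds). The fingers move at their own pace and stop on an object; the grip force is fixed at half the most. Time passes only in rows, so rows that do not move let the fingers close, or fill a call up. It gives the time, the measured TCP pose, the force and the opening at its end, in the units of the state.
- sensors.get_obs(): the state, without advancing time (a new reading comes with each control period).
- viewer.get_image(name): name is "scene" or "side" or "wrist"; returns a dict with "frame" (384x512x3 uint8, red, green, blue), "K" (3x3 intrinsics, pixels), "view" (4x4, takes a point from world to camera coordinates); the wrist camera has in their place "hand_eye" (4x4, takes a point from camera to tool coordinates, whose origin is the TCP and whose axes are the flange's). Camera axes: x right, y up, looking along -z (the intrinsics and any distortion apply to the point x, -y, -z); pixel columns grow to the right and rows downward; lengths in mm; the calibration is good to about 2 mm. The wrist camera is an equidistant fisheye: a pixel r from the principal point sees the ray r / f radians off the axis. A picture is of the moment at which its call begins: read the wrist's pose just before it. There is no depth.
- order.job_done(): hands the job in, once; it reports no verdict.
Trained networks look in a picture, given as the dict that the camera call returned (one of the last four; its "shot" number tells which), for a name from the list of things; names that differ only in an ending like _2 or _b are one class to them, and where a whole thing is asked for, a point or a joint stands for the part that bears it (a point fixed in the world has none). Each returns a list of dicts, best first, with "p" (0 to 1); they miss things now and then, are a little off and sometimes report something else, mostly with a low value. They report only what shows in the picture. A call takes as long as a camera call. They do not tell look-alikes from the thing itself.
- viewer.recognise(label, picture): "bbox" ([left, top, right, bottom] in pixels, round what is visible of it).
- viewer.trace(label, picture): "mask" (384x512 bool, what is visible of it) and "bbox" ([left, top, right, bottom] in pixels, round what is visible of it).
- viewer.place_of(label, picture): "xy" ([column, row] in pixels: a listed point, or the origin of a listed thing).
The state is a dict: "time_s": time; "joint_pos": joint angles; "dq": joint speeds; "joint_efforts": joint torques, N m; "position": TCP position; "tcp_rot": TCP orientation; "ft_force": force on the tool from outside, world axes, zero at the start; "torque": the same for the moment, N m; "gripper_width": finger opening in mm.
Only numpy, scipy, OpenCV 4.12 (cv2) and the standard library are available. Lean on these libraries where they do the work, as an engineer would, in place of code of your own. Each camera call takes 0.05 s, during which the arm holds its last target. There are 200 camera calls.

## Working session

There is one attempt and no reset: what is moved stays moved. The work goes in short steps, Python scripts to look and compute and a tool call to move; the robot and the scene stay as the last step left them, time stands still between calls to the robot, and variables do not carry over. Pictures are saved under pics/ and viewed, on a budget of 10 in all, crops included, one or two more only if the job needs it, and the job is handed in when it is done.

Besides the shell and the picture viewer there is one more tool, called after "Request:" as name([rows], argument=value, ...), one row to a line, values as JSON. servo_tool: Moves the arm, as the interface text tells. Its arguments: {"type":"object","properties":{"series":{"type":"array","items":{"type":"array","items":{"type":"array","items":{"type":"number"}}}},"gripper":{"type":"number"}},"required":["series"]}

```bash
mkdir -p pics; cat > h.py <<'E'
import numpy as np, cv2
from scipy.spatial.transform import Rotation as R
from bench import sensors, viewer, order, r
def ray(pic,uv,obs=None):
    K=pic["K"]; u=(uv[0]-K[0,2])/K[0,0]; v=(uv[1]-K[1,2])/K[1,1]
    if "view" in pic:
        V=np.array(pic["view"]); d=np.array([u,-v,-1.]); Rw=V[:3,:3].T; return -Rw@V[:3,3], Rw@d
    th=np.hypot(u,v); s=np.sin(th)/max(th,1e-9); d=np.array([u*s,-v*s,-np.cos(th)])
    H=np.array(pic["hand_eye"]); Rt=R.from_rotvec(obs["tcp_rot"]).as_matrix()
    return Rt@H[:3,3]+np.array(obs["position"]), Rt@(H[:3,:3]@d)
def at(pic,uv,z,obs=None):
    o,d=ray(pic,uv,obs); return o+d*(z-o[2])/d[2]
def proj(pic,P,obs=None):
    P=np.asarray(P,float); K=pic["K"]
    if "view" in pic:
        V=np.array(pic["view"]); c=V[:3,:3]@P+V[:3,3]; a=np.array([c[0],-c[1]])/-c[2]
    else:
        H=np.array(pic["hand_eye"]); Rt=R.from_rotvec(obs["tcp_rot"]).as_matrix()
        t=Rt.T@(P-np.array(obs["position"])); c=H[:3,:3].T@(t-H[:3,3])
        rr=np.hypot(c[0],c[1]); a=np.array([c[0],-c[1]])/rr*np.arctan2(rr,-c[2])
    return np.array([K[0,0]*a[0]+K[0,2],K[1,1]*a[1]+K[1,2]])
Z={"gate":0,"gate_grip_top":145.5,"gate_half":145.5,"fan_box":0,"fan_top":91.5,"pointer":45}
def survey(names,cams=("scene","side","wrist"),n=3,save=None):
    for c in cams:
        obs=sensors.get_obs(); p=viewer.get_image(c)
        if save: cv2.imwrite(f"pics/{save}_{c}.png",p["frame"][:,:,::-1])
        for l in names:
            for q in viewer.place_of(l,p)[:n]:
                print(c,l,round(q["p"],2),np.round(q["xy"],1),np.round(at(p,q["xy"],Z[l],obs),1))
E
python3 - <<'E'
from h import *
o=sensors.get_obs(); print(o, R.from_rotvec(o["tcp_rot"]).as_matrix().round(3))
survey(Z,save="a")
import cv2
cv2.imwrite("pics/a_all.png",cv2.resize(np.vstack([cv2.imread("pics/a_scene.png"),cv2.imread("pics/a_wrist.png")]),(400,600)))
E
```

```text
{'time_s': 0.0, 'joint_pos': array([ 3.33712652e-01,  4.07980434e-02,  8.38114544e-02, -4.89994234e-04,
       -1.61549124e+00, -3.33700497e-01]), 'dq': array([ 0.00145451, -0.00084573,  0.0002564 , -0.00037509, -0.00026172,
       -0.00097949]), 'joint_efforts': array([-7.27207535e-04, -3.68200672e+01,  3.47413230e+01,  6.93227157e+00,
       -5.48646509e-03, -9.47124363e-06]), 'position': array([5.99974516e+02, 1.14754846e-01, 4.03681586e+02]), 'tcp_rot': array([ 2.22055976e+00, -2.22048508e+00, -1.84395383e-03]), 'ft_force': array([ 0.49335066, -0.29040826, -0.56384104]), 'torque': array([0.0062093 , 0.00061291, 0.01625865]), 'gripper_width': 85.1855349144339} [[ 0.    -1.    -0.002]
 [-1.    -0.    -0.   ]
 [ 0.     0.002 -1.   ]]
scene gate 0.85 [169.4 182.9] [ 275.4 -260.8    0. ]
scene gate 0.57 [322.7 178.9] [502.2 229.    0. ]
scene gate 0.29 [210.  236.6] [ 536.3 -214.4    0. ]
scene gate_grip_top 0.86 [174.4 157.3] [ 295.8 -222.3  145.5]
scene gate_grip_top 0.85 [341.5 150.1] [513.  275.9 145.5]
scene gate_half 0.83 [188.  157.3] [ 315.6 -182.9  145.5]
scene gate_half 0.57
[... 323 characters left out ...]
.86 [253.1 271.3] [502.1 216.    0. ]
side gate 0.77 [337.7 175.8] [ 264.8 -263.2    0. ]
side gate_grip_top 0.77 [333.3 145.6] [ 296.9 -228.3  145.5]
side gate_grip_top 0.59 [245.9 250.8] [512.5 280.5 145.5]
side gate_half 0.89 [333.1 149.4] [ 297.6 -205.6  145.5]
side gate_half 0.71 [245.8 259.8] [508.5 310.3 145.5]
side gate_half 0.26 [259.8 151.3] [ 530.7 -161.6  145.5]
side fan_box 0.73 [253.3 178.2] [ 556.8 -208.3    0. ]
side fan_top 0.63 [259.2 154.2] [ 539.4 -224.3   91.5]
side pointer 0.57 [253.9 169.4] [ 553.8 -198.7   45. ]
wrist gate 0.68 [321.3 318.4] [499.5 226.5   0. ]
wrist gate 0.56 [469.9  13.4] [ 273.9 -265.     0. ]
wrist fan_box 0.61 [291.9  11.3] [ 556.7 -215.2    0. ]
```

View pics/a_scene.png

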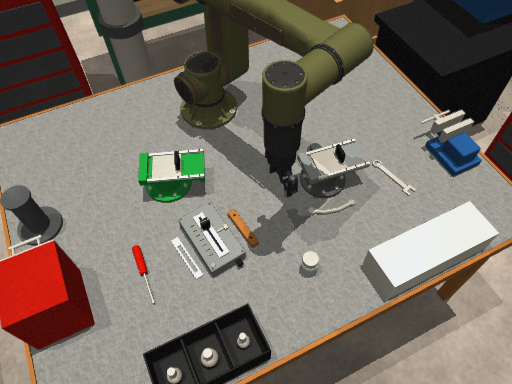

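View pics/a_side.png

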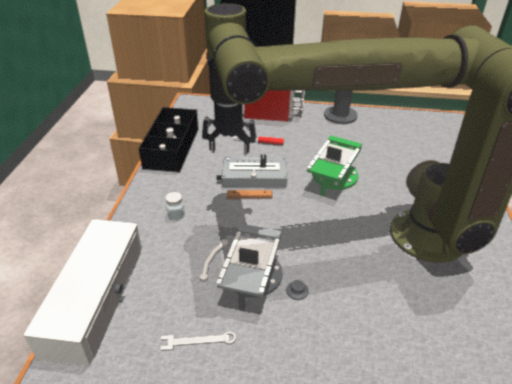

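The green gate at (275,-262) is the look-alike. The real gate is near (502,225), and the fan box is near (553,-207). I'll go above the fan box first.

Request:
servo_tool([
  [[0.04,0.01,0,0],[0.045,0.01,0,0],[0.045,0.01,0,0],[0.045,0.01,0,0],[0.0,0.0,0,0]],
], gripper=1)

```text
time_s: 1.55
position: [558.6, -179.2, 405.1]
tcp_rot: [2.215, -2.227, 0.001]
ft_force: [0.1, 0.4, 0.2]
gripper_width: 85.3
```

```bash
python3 - <<'E'
from h import *
survey(["fan_box","fan_top","pointer"],cams=("wrist","scene","side"),save="b",n=2)
print(sensors.get_obs()["position"]); print(np.round(viewer.get_image("wrist")["hand_eye"],2))
E
```

```text
wrist fan_box 0.59 [261.6 148.3] [ 553.6 -214.3    0. ]
wrist fan_top 0.56 [292.4 152.1] [ 525.4 -218.7   91.5]
scene fan_box 0.68 [213.  240.5] [ 553.7 -211.2    0. ]
scene fan_top 0.44 [205.6 218.3] [ 520.9 -211.9   91.5]
scene pointer 0.46 [212.9 235.1] [ 559.9 -209.    45. ]
side fan_box 0.84 [253.  177.4] [ 558.5 -212.7    0. ]
side fan_top 0.56 [259.  154.8] [ 539.7 -220.6   91.5]
side pointer 0.39 [255.3 170.2] [ 548.5 -194.8   45. ]
[ 560.13698982 -174.52094823  404.66014604]
[[-0.    0.96  0.27 67.81]
 [ 1.    0.    0.   -0.45]
 [ 0.    0.27 -0.96 30.4 ]
 [ 0.    0.    0.    1.  ]]
```

View pics/b_wrist.png

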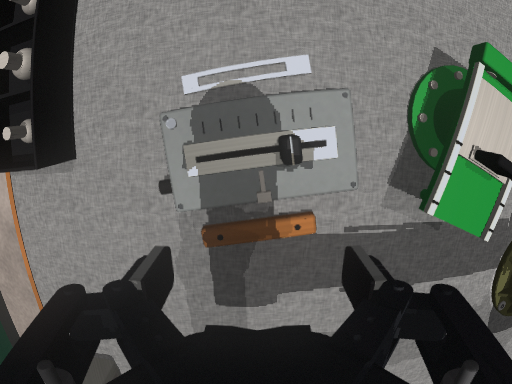

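The view is clear: fan box top corners at about (163,110), (349,90), (357,187) and (178,210). The grip's top is near (289,145), and the clip is at (264,197) with its bar pointing up to (262,171). Box +x is close to world +x.

```bash
python3 - <<'E'
from h import *
o=sensors.get_obs(); p=viewer.get_image("wrist")
c=np.array([at(p,q,45,o) for q in [(163,110),(349,90),(357,187),(178,210)]]); print(c.round(1), c.mean(0))
e=[np.linalg.norm(c[i]-c[(i+1)%4]).round(1) for i in range(4)];print(e)
m=(c[0]+c[3]-c[1]-c[2]); th=np.arctan2(m[1],m[0]); print("yaw",th)
Rz=np.array([[np.cos(th),-np.sin(th)],[np.sin(th),np.cos(th)]])
for n,q,z in [("clip",(264,197),54),("bar tip",(262,172),50),("slotL",(197,159),51),("slotR",(326,143),51)]:
    w=at(p,q,z,o); print(n,w.round(1),(Rz.T@(w[:2]-c.mean(0)[:2])).round(1))
for l,z in (("fan_top",91.5),("pointer",45)):
    for k in viewer.place_of(l,p)[:2]:
        w=at(p,k["xy"],z,o); print(l,k,w.round(1),(Rz.T@(w[:2]-c.mean(0)[:2])).round(1))
    for k in viewer.trace(l,p)[:2]: print(l,k["p"],k["bbox"])
f=p["frame"][80:220,150:370]; cv2.imwrite("pics/c.png",cv2.resize(f,(770,490),interpolation=cv2.INTER_CUBIC)[:,:,::-1])
E
```

```text
[[ 667.  -259.4   45. ]
 [ 457.8 -282.2   45. ]
 [ 443.3 -170.1   45. ]
 [ 654.8 -142.    45. ]] [ 555.71832812 -213.410766     45.        ]
[np.float64(210.5), np.float64(113.0), np.float64(213.3), np.float64(118.1)]
yaw 0.12054065448959828
clip [ 553.2 -160.    54. ] [ 4.  53.3]
bar tip [ 555.5 -187.5   50. ] [ 2.9 25.7]
slotL [ 627.4 -202.8   51. ] [72.5  1.9]
slotR [ 485.  -220.9   51. ] [-71.1   1.1]
fan_top {'xy': [293.2, 143.6], 'p': 0.86} [ 526.5 -222.3   91.5] [-30.1  -5.3]
fan_top 0.82 [279.9, 130.2, 302.1, 160.5]
pointer 0.61 [158.6, 85.1, 359.4, 205.2]
pointer 0.49 [255.2, 167.3, 270.5, 197.1]
```

View pics/c.png

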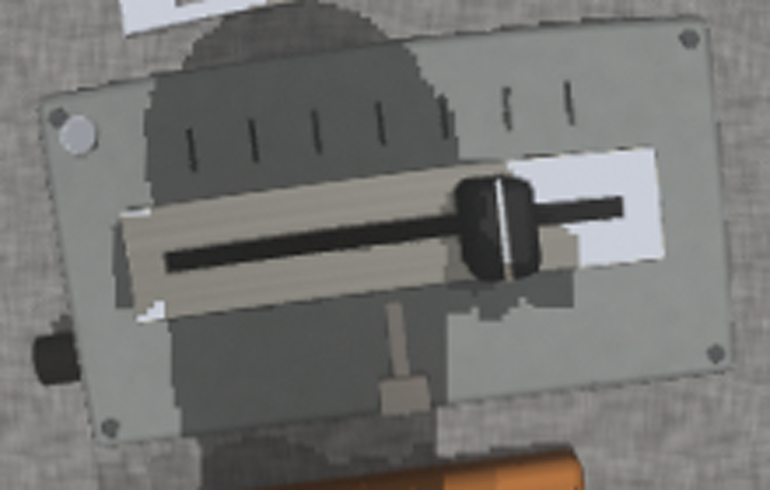

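Request:
servo_tool([
  [[0.022,0.016,0,0],[0.022,0.0165,0,0],[0,0,0.03,-0.12],[0,0,0.04,0],[0,0,0,0]],
])

```text
time_s: 2.95
position: [526.3, -218.7, 328.5]
tcp_rot: [2.347, -2.083, -0.015]
ft_force: [0.5, 0.0, -1.9]
gripper_width: 85.5
```

```bash
python3 - <<'E'
from h import *
o=sensors.get_obs(); p=viewer.get_image("wrist")
print(o["position"],R.from_rotvec(o["tcp_rot"]).as_matrix().round(3))
for l,z in (("fan_top",91.5),("pointer",45),("fan_box",0)):
    for k in viewer.place_of(l,p)[:2]: print(l,k,at(p,k["xy"],z,o).round(1))
cv2.imwrite("pics/d.png",p["frame"][:,:,::-1])
E
```

```text
[ 526.26109838 -218.67773205  328.47995947] [[ 0.119 -0.993 -0.01 ]
 [-0.993 -0.119  0.003]
 [-0.004  0.009 -1.   ]]
fan_top {'xy': [257.8, 212.9], 'p': 0.62} [ 524.4 -220.6   91.5]
fan_box {'xy': [225.4, 188.1], 'p': 0.6} [ 556.4 -214.4    0. ]
fan_box {'xy': [218.3, 90.7], 'p': 0.42} [ 573.7 -312.3    0. ]
```

View pics/d.png

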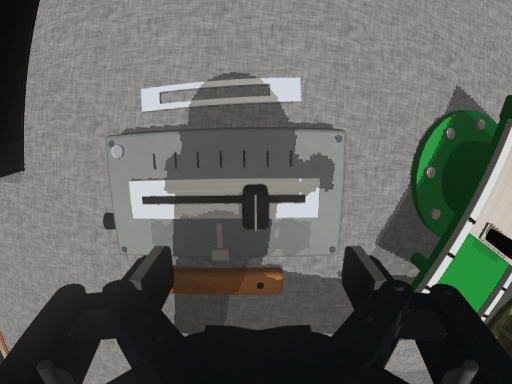

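The grip is at (256,207), right under the gripper, and the pointer bar is at column ~220. The box is parallel to the tool, so I'll descend and close. I'm also measuring the pointer in this picture.

Request:
servo_tool([
  [[0,0,0.025,0],[0,0,0.03,0],[0,0,0.025,0],[0,0,0.01,0],[0,0,0,0]],
])

```text
time_s: 3.65
position: [527.7, -218.9, 245.0]
tcp_rot: [2.35, -2.084, -0.0]
ft_force: [-0.0, -0.1, 1.0]
gripper_width: 85.6
```

```bash
python3 - <<'E'
from h import *
import cv2
o=sensors.get_obs(); print(o["position"],o["ft_force"])
p=viewer.get_image("wrist")
o2=dict(position=np.array([526.26,-218.68,328.48]),tcp_rot=R.from_matrix(np.linalg.qr(np.array([[.119,-.993,-.01],[-.993,-.119,.003],[-.004,.009,-1.]]))[0]*1).as_rotvec())
M=np.array([[.119,-.993,-.01],[-.993,-.119,.003],[-.004,.009,-1.]]);U,_,V=np.linalg.svd(M);o2["tcp_rot"]=R.from_matrix(U@V).as_rotvec()
c=np.array([at(p,q,45,o2) for q in [(108,135),(345,130),(346,254),(122,257)]]);print(c.round(1),c.mean(0))
th=.12;u=np.array([np.cos(th),np.sin(th)]);C=c.mean(0)[:2]
for n,q,z in [("bar tip",(219.5,224),50),("bar base",(220,246),50),("clip",(220.5,255),54),("grip line bot",(256,224),91.5),("griptop bbox",(256,207),91.5)]+[(f"t{i}",(x,159),45) for i,x in enumerate((154,175,198,221,244,268,291))]:
    w=at(p,q,z,o2); print(n,w.round(1),((w[:2]-C)@u).round(1),((w[:2]-C)@[-u[1],u[0]]).round(1))
E
```

```text
[ 527.71844773 -218.91542838  244.97628564] [-0.04139339 -0.14754854  1.00803712]
[[ 667.1 -263.4   45. ]
 [ 455.8 -289.3   45. ]
 [ 431.9 -173.8   45. ]
 [ 653.2 -142.5   45. ]] [ 552.02338112 -217.26474846   45.        ]
bar tip [ 555.  -193.3   50. ] 5.8 23.5
bar base [ 552.9 -171.9   50. ] 6.3 44.9
clip [ 551.5 -164.8   54. ] 5.8 52.1
grip line bot [ 524.7 -212.    91.5] -26.5 8.5
griptop bbox [ 526.2 -225.    91.5] -26.5 -4.6
t0 [ 619.5 -244.7   45. ] 63.7 -35.3
t1 [ 599.9 -246.4   45. ] 44.0 -34.6
t2 [ 579.3 -248.3   45. ] 23.3 -34.1
t3 [ 559.3 -250.4   45. ] 3.2 -33.7
t4 [ 539.6 -252.5   45. ] -16.5 -33.5
t5 [ 519.2 -254.9   45. ] -37.1 -33.5
t6 [ 499.6 -257.4   45. ] -56.8 -33.6
```

Request:
servo_tool([
  [[0,0,0.008,0],[0,0,0,0],[0,0,0,0],[0,0,0,0],[0,0,0,0]],
], gripper=0)

```text
time_s: 4.2
position: [527.6, -219.0, 237.4]
tcp_rot: [-2.351, 2.084, -0.001]
ft_force: [-1.0, -0.4, 1.8]
gripper_width: 18.9
```

Request:
servo_tool([
  [[0,0,0,0],[0,0,0,0],[0,0,0,0],[0,0,0,0],[0,0,0,0]],
])

```text
time_s: 4.7
position: [527.6, -219.0, 237.3]
tcp_rot: [-2.351, 2.084, -0.001]
ft_force: [-1.4, 1.4, 5.8]
gripper_width: 18.7
```

Request:
servo_tool([
  [[0,-0.008,0,0],[0,-0.01,0,0],[0,-0.01,0,0],[0,-0.003,0,0],[0,0,0,0]],
])

```text
time_s: 5.2
position: [559.3, -215.0, 237.4]
tcp_rot: [-2.351, 2.083, -0.003]
ft_force: [0.1, 2.3, 4.3]
gripper_width: 18.9
```

```bash
python3 - <<'E'
from h import *
o=sensors.get_obs(); p=viewer.get_image("wrist"); print(o["position"],o["ft_force"])
f=p["frame"][170:330,150:360]; cv2.imwrite("pics/e.png",cv2.resize(f,(788,600),interpolation=cv2.INTER_CUBIC)[:,:,::-1])
E
```

```text
[ 559.30519261 -214.99975939  237.35235391] [0.12629142 2.34420506 4.33697502]
```

View pics/e.png

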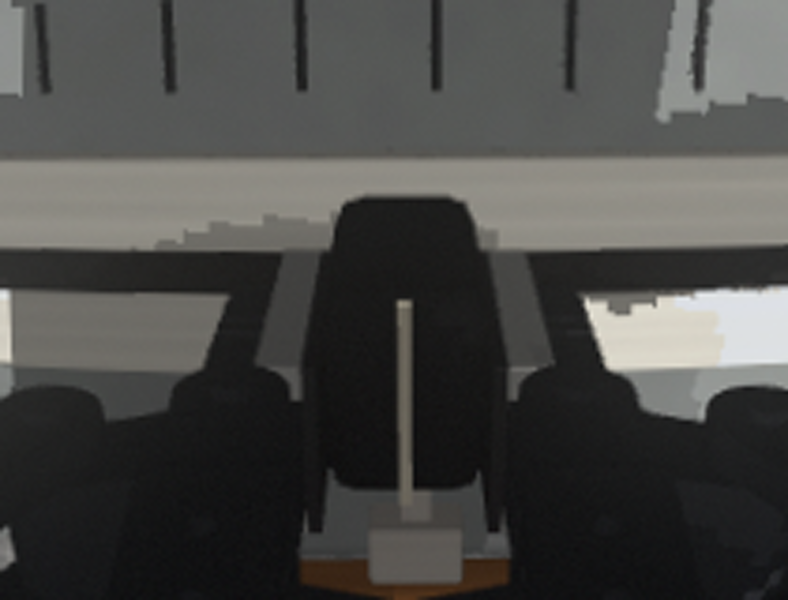

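The white line on the grip is at crop column 405 (line end at row ~500), and the bar and clip are centred at column ~416. A small correction remains; I'll compute it with the calibration.

```bash
python3 - <<'E'
from h import *
o=sensors.get_obs(); p=viewer.get_image("wrist"); print(p["K"].round(1), o["position"])
M=R.from_rotvec(o["tcp_rot"]).as_matrix(); s=210/788
print(M.round(4))
for n,q,z in [("line far",(405,305),91.5),("line near",(405,470),91.5),("grip top far edge c",(404,198),91.5),("bar",(417,512),50),("clip top near",(416,580),54),("clip top far",(417,530),54)]:
    w=at(p,(150+q[0]*s-.3,170+q[1]*s-.3),z,o); print(n,w.round(1),"tool xy",(M.T@(w-o["position"]))[:2].round(1))
E
```

```text
[[297.3   0.  257.3]
 [  0.  297.3 202. ]
 [  0.    0.    1. ]] [ 559.22486295 -215.01738933  237.38759223]
[[ 1.202e-01 -9.927e-01  2.300e-03]
 [-9.927e-01 -1.202e-01 -2.000e-04]
 [ 5.000e-04 -2.200e-03 -1.000e+00]]
line far [ 561.6 -229.3   91.5] tool xy [14.4 -0.3]
line near [ 558.9 -207.1   91.5] tool xy [-8.  -0.3]
grip top far edge c [ 563.2 -242.1   91.5] tool xy [27.3 -0.4]
bar [ 552.6 -171.6   50. ] tool xy [-44.    1.7]
clip top near [ 551.4 -159.8   54. ] tool xy [-55.8   1.6]
clip top far [ 552.6 -170.7   54. ] tool xy [-44.9   1.7]
```

Request:
servo_tool([
  [[0,0.002,0,0],[0,0,0,0],[0,0,0,0],[0,0,0,0],[0,0,0,0]],
])

```text
time_s: 5.8
position: [556.8, -215.3, 237.4]
tcp_rot: [-2.35, 2.083, -0.002]
ft_force: [-0.3, 2.1, 6.1]
gripper_width: 19.1
```

Request:
servo_tool([
  [[0,0,0,0],[0,0,0,0],[0,0,0,0],[0,0,0,0],[0,0,0,0]],
], gripper=1)

```text
time_s: 6.3
position: [556.2, -215.6, 236.4]
tcp_rot: [2.35, -2.084, -0.001]
ft_force: [-1.0, -0.6, 0.8]
gripper_width: 85.6
```

Request:
servo_tool([
  [[0,0,-0.03,0],[0,0,-0.04,0],[0,0,-0.03,0],[0,0,-0.01,0],[0,0,0,0]],
])

```text
time_s: 6.8
position: [556.5, -215.6, 348.5]
tcp_rot: [-2.349, 2.083, -0.004]
ft_force: [-0.2, -0.4, -1.0]
gripper_width: 85.4
```

```bash
python3 - <<'E'
from h import *
o=sensors.get_obs(); p=viewer.get_image("wrist"); print(o["position"],o["ft_force"],o["gripper_width"])
f=p["frame"][130:290,150:360]; cv2.imwrite("pics/f.png",cv2.resize(f,(788,600),interpolation=cv2.INTER_CUBIC)[:,:,::-1])
E
```

```text
[ 556.45410156 -215.58945356  348.54220238] [-0.17391002 -0.39670783 -0.9823047 ] 85.41424706944575
```

View pics/f.png

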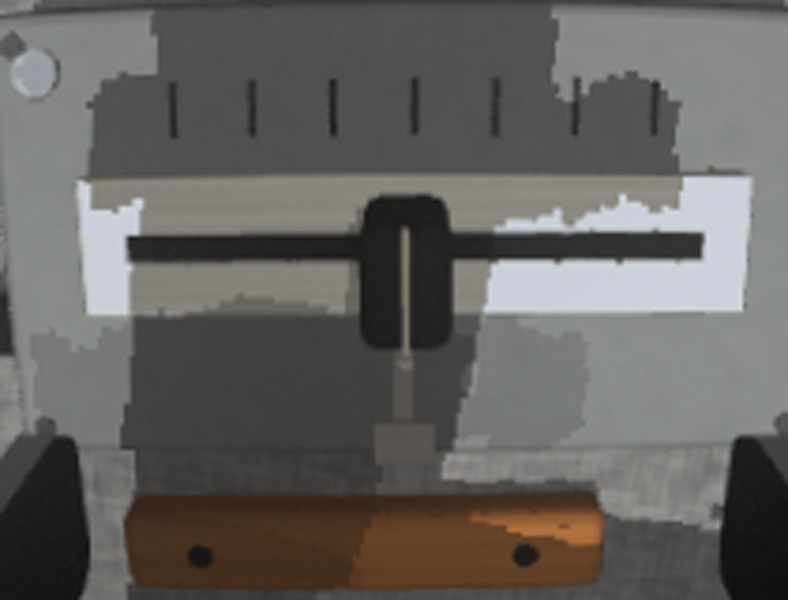

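The grip's white line (col 405.5), bar (403) and clip (405) are collinear to within about 0.5 mm, so the fan is set. Next I'll move to the real gate.

Request:
servo_tool([
  [[0,0,-0.04,0],[-0.03,0,-0.03,0],[-0.045,-0.001,-0.01,0],[-0.045,-0.001,0,0],[-0.045,-0.001,0,0]],
])

```text
time_s: 7.35
position: [539.2, -49.8, 424.7]
tcp_rot: [2.349, -2.084, -0.003]
ft_force: [0.2, 0.5, -0.5]
gripper_width: 85.4
```

Request:
servo_tool([
  [[-0.045,-0.001,0,0],[-0.045,-0.001,0,0],[-0.045,-0.001,0,0],[-0.045,-0.001,0,0],[-0.045,-0.001,0,0]],
])

```text
time_s: 7.85
position: [517.0, 174.6, 424.4]
tcp_rot: [2.349, -2.082, -0.002]
ft_force: [1.5, -0.1, -1.0]
gripper_width: 85.7
```

Request:
servo_tool([
  [[-0.045,-0.001,0,0],[-0.045,-0.001,0,0],[0,0,0,0.14],[0,0,0,0.14],[0,0,0,0.14]],
])

```text
time_s: 8.35
position: [508.6, 263.1, 423.9]
tcp_rot: [1.856, -2.529, 0.0]
ft_force: [0.2, 0.2, -0.5]
gripper_width: 85.6
```

Request:
servo_tool([
  [[0,0,0,0.14],[0,0,0,0.14],[0,0,0,0.14],[0,0,0,0.14],[0,0,0,0.14]],
])

```text
time_s: 8.85
position: [508.8, 262.5, 424.0]
tcp_rot: [0.875, -3.014, 0.002]
ft_force: [0.0, -0.7, -0.4]
gripper_width: 85.7
```

```bash
python3 - <<'E'
from h import *
o=sensors.get_obs(); print(o["position"],o["joint_pos"].round(2),R.from_rotvec(o["tcp_rot"]).as_matrix().round(3))
survey(["gate","gate_grip_top","gate_half"],save="g",n=2)
E
```

```text
[508.78167661 262.45641702 424.0368171 ] [ 0.83 -0.03  0.05 -0.   -1.65 -1.83] [[-0.845 -0.536 -0.003]
 [-0.536  0.845 -0.002]
 [ 0.004 -0.    -1.   ]]
scene gate 0.91 [323.  179.8] [506.  227.9   0. ]
scene gate 0.88 [167.6 182.9] [ 272.5 -266.4    0. ]
scene gate_grip_top 0.7 [173.9 157.1] [ 294.3 -223.4  145.5]
scene gate_grip_top 0.67 [345.1 149.7] [516.8 287.2 145.5]
scene gate_half 0.77 [349.1 147.3] [514.1 304.4 145.5]
scene gate_half 0.65 [189.  157.6] [ 318.2 -180.5  145.5]
side gate 0.93 [254.1 272.4] [498.8 219.6   0. ]
side gate 0.69 [336.8 174.2] [ 267.9 -272.3    0. ]
side gate_grip_top 0.9 [249.1 249.8] [505.2 276.  145.5]
side gate_grip_top 0.57 [333.2 146.9] [ 297.2 -220.4  145.5]
side gate_half 0.89 [243.5 261.4] [513.3 316.2 145.5]
side gate_half 0.77 [332.8 149.8] [ 298.5 -203.1  145.5]
wrist gate 0.6 [234.5 153. ] [503.8 221.7   0. ]
wrist gate_grip_top 0.77 [271.9 207. ] [507.6 275.7 145.5]
wrist gate_half 0.93 [301.4 225.5] [507.7 307.7 145.5]
```

View pics/g_wrist.png

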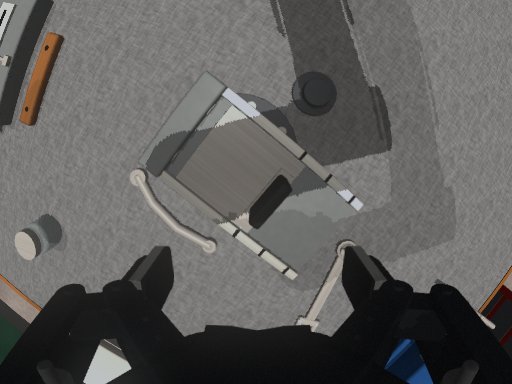

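The grip top is at about (271,203) in the wrist view. The rails run from (228,93) to (358,207), with marks across them. Next: gate yaw and grip position.

```bash
python3 - <<'E'
from h import *
o=sensors.get_obs(); p=viewer.get_image("wrist")
M=R.from_rotvec(o["tcp_rot"]).as_matrix()
for a,b,z in [((228,93),(358,207),104.5),((222,225),(295,276),104.5),((289,184),(254,222),145.5)]:
    A,B=at(p,a,z,o),at(p,b,z,o); d=B-A; print(A.round(1),B.round(1),np.linalg.norm(d).round(1),np.degrees(np.arctan2(d[1],d[0])).round(1))
for l in("gate_grip_top","gate_half"):
  for q in viewer.place_of(l,p)[:1]: print(l,at(p,q["xy"],145.5,o))
g=viewer.trace("gate_grip_top",p)[0]; print(g["bbox"],g["mask"].sum())
# crop
f=p["frame"][70:290,150:370]; cv2.imwrite("pics/h.png",cv2.resize(f,(600,600),interpolation=cv2.INTER_CUBIC)[:,:,::-1])
E
```

```text
[443.7 185.7 104.5] [467.2 361.8 104.5] 177.6 82.4
[561.4 251.1 104.5] [570.1 351.  104.5] 100.3 85.0
[482.5 276.9 145.5] [528.1 270.1 145.5] 46.1 -8.5
gate_grip_top [507.75600275 276.75637831 145.5       ]
gate_half [509.39423642 308.68458559 145.5       ]
[177.2, 104.6, 302.4, 233.7] 8815
```

View pics/h.png

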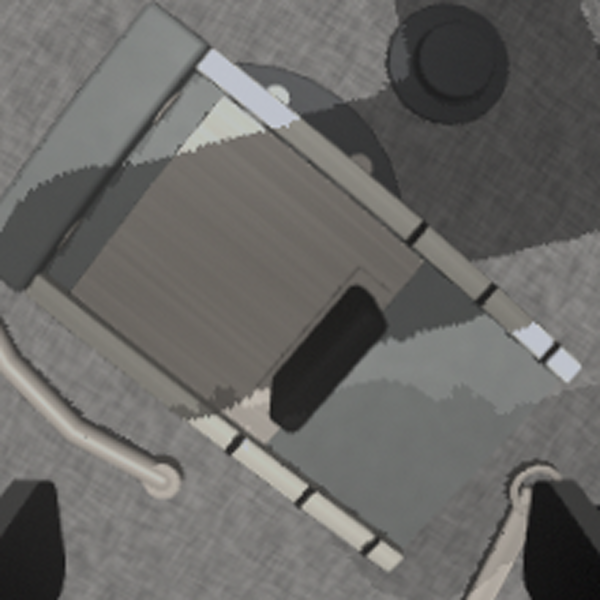

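Mark lines in the crop: upper rail (417,232), (486,295), (549,355); lower rail (235,443), (306,497), (371,548). Their midpoints give the shut, half and full positions.

```bash
python3 - <<'E'
from h import *
o=sensors.get_obs(); p=viewer.get_image("wrist"); s=220/600
M=R.from_rotvec(o["tcp_rot"]).as_matrix()
W=lambda q,z:at(p,(150+q[0]*s-.3,70+q[1]*s-.3),z,o)
F=[W(q,104.5) for q in[(417,232),(486,295),(549,355)]];N=[W(q,104.5) for q in[(235,443),(306,497),(371,548)]]
for a,b in zip(F,N): d=b-a; print(((a+b)/2).round(1),np.linalg.norm(d).round(1),"yaw",np.arctan2(d[1],d[0]).round(3))
d=F[2]+N[2]-F[0]-N[0]; print("len",np.linalg.norm(d)/2,"yaw",np.arctan2(d[1],d[0])-np.pi/2)
print("tool y angle-90",np.arctan2(M[1,1],M[0,1])-np.pi/2)
for q in [(353,287),(387,325),(272,385),(294,432)]: print(W(q,145.5).round(1))
E
```

```text
[507.8 273.8 104.5] 105.7 yaw -0.121
[512.5 309.1 104.5] 105.2 yaw -0.118
[517.6 344.1 104.5] 105.4 yaw -0.117
len 70.99386458921836 yaw -0.13869759519730396
tool y angle-90 0.5709921237599942
[480.5 265.3 145.5]
[484.9 281.2 145.5]
[521.5 261.1 145.5]
[531.3 275.8 145.5]
```

Request:
servo_tool([
  [[0,0,0,0.14],[0,0,0,0.14],[0,0,0,0.14],[0,0,0,0.14],[0,0,0,0.136]],
])

```text
time_s: 10.2
position: [508.8, 262.2, 426.7]
tcp_rot: [-0.205, -3.135, 0.0]
ft_force: [0.1, -0.5, 0.1]
gripper_width: 85.5
```

Request:
servo_tool([
  [[0.002,0.0135,0.02,0],[0,0,0.03,0],[0,0,0.03,0],[0,0,0,0],[0,0,0,0]],
])

```text
time_s: 10.7
position: [508.6, 275.8, 347.4]
tcp_rot: [0.196, 3.135, -0.001]
ft_force: [0.1, 0.6, 0.7]
gripper_width: 85.3
```

```bash
python3 - <<'E'
from h import *
o=sensors.get_obs(); p=viewer.get_image("wrist"); M=R.from_rotvec(o["tcp_rot"]).as_matrix()
print(o["position"],o["joint_pos"].round(2),"yaw",np.arctan2(M[1,1],M[0,1])-np.pi/2)
for l in("gate_grip_top","gate_half"):
  for q in viewer.place_of(l,p)[:1]:
    w=at(p,q["xy"],145.5,o); print(l,q,w.round(1),(M.T@(w-o["position"])).round(1))
cv2.imwrite("pics/i.png",p["frame"][:,:,::-1])
E
```

```text
[508.59330231 275.77721384 347.42434474] [ 0.84 -0.02 -0.08  0.   -1.51 -2.54] yaw -0.12514182515614736
gate_grip_top {'xy': [257.3, 233.9], 'p': 0.77} [509.8 274.8 145.5] [ -1.2  -0.7 201.9]
gate_half {'xy': [316.6, 227.9], 'p': 0.75} [510.7 311.9 145.5] [  2.5  36.2 201.9]
```

View pics/i.png

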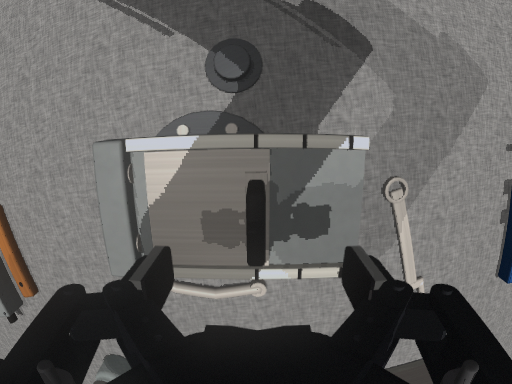

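The gate is aligned: grip at column 256 between the fingers, with the shut marks at 256/257. Descend and close.

Request:
servo_tool([
  [[0,0,0.025,0],[0,0,0.025,0],[0,0,0.014,0],[0,0,0,0],[0,0,0,0]],
])

```text
time_s: 11.35
position: [508.8, 276.0, 284.2]
tcp_rot: [0.196, 3.134, 0.001]
ft_force: [-0.4, -0.3, -0.1]
gripper_width: 85.6
```

Request:
servo_tool([
  [[0,0,0,0],[0,0,0,0],[0,0,0,0],[0,0,0,0],[0,0,0,0]],
], gripper=0)

```text
time_s: 11.85
position: [508.5, 275.8, 282.9]
tcp_rot: [-0.197, -3.135, 0.0]
ft_force: [-1.7, -5.2, 1.9]
gripper_width: 12.4
```

Request:
servo_tool([
  [[0,0,0,0],[0,0,0,0],[0,0,0,0],[0,0,0,0],[0,0,0,0]],
])

```text
time_s: 12.35
position: [508.4, 275.7, 282.9]
tcp_rot: [-0.197, -3.135, 0.001]
ft_force: [-3.1, -5.7, 4.6]
gripper_width: 11.1
```

Gripped, with about 5.7 N of spring. Pull by 33.5 mm.

Request:
servo_tool([
  [[0,0.007,0,0],[0,0.01,0,0],[0,0.01,0,0],[0,0.0065,0,0],[0,0,0,0]],
])

```text
time_s: 12.85
position: [512.6, 308.6, 283.0]
tcp_rot: [-0.197, -3.134, 0.005]
ft_force: [-4.4, -10.2, 7.2]
gripper_width: 11.3
```

```bash
python3 - <<'E'
from h import *
o=sensors.get_obs(); p=viewer.get_image("wrist"); M=R.from_rotvec(o["tcp_rot"]).as_matrix()
print(o["position"],(M.T@o["ft_force"]).round(1),o["gripper_width"],"yaw",np.arctan2(M[1,1],M[0,1])-np.pi/2)
for l in("gate_grip_top","gate_half","gate"):
  for q in viewer.place_of(l,p)[:1]:
    w=at(p,q["xy"],Z[l],o); print(l,q,w.round(1),(M.T@(w-o["position"])).round(1))
f=p["frame"][110:380,80:440]; cv2.imwrite("pics/j.png",cv2.resize(f,(800,600),interpolation=cv2.INTER_CUBIC)[:,:,::-1])
E
```

```text
[512.56408088 308.61723665 282.95198001] [  3.1 -10.7  -7.1] 11.28875197315566 yaw -0.12527230660519795
gate_grip_top {'xy': [256.9, 288.8], 'p': 0.85} [513.  307.2 145.5] [ -0.7  -0.9 137.5]
gate_half {'xy': [261.5, 286.1], 'p': 0.94} [511.9 309.3 145.5] [  0.6   1.  137.4]
gate {'xy': [162.3, 199.8], 'p': 0.76} [502.2 221.    0. ] [ -0.9 -87.2 283.2]
```

View pics/j.png

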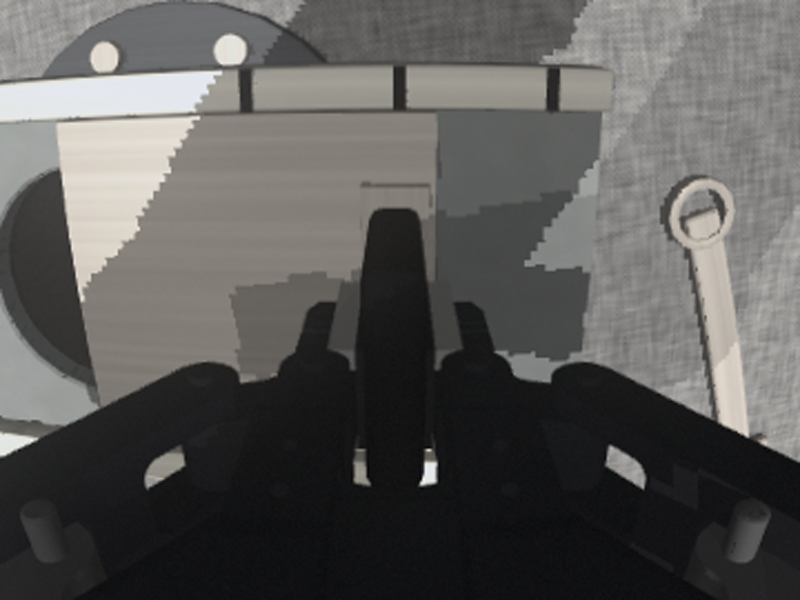

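The half-travel mark is at crop column 400 and the grip centre at about 395–396, so it is roughly 1 mm short. Both the force (10.7 N against 11) and place_of agree. Correct by +1 mm and settle.

Request:
servo_tool([
  [[0,0.001,0,0],[0,0,0,0],[0,0,0,0],[0,0,0,0],[0,0,0,0]],
])

```text
time_s: 13.55
position: [512.6, 308.9, 282.9]
tcp_rot: [-0.197, -3.134, 0.005]
ft_force: [-4.7, -9.0, 5.8]
gripper_width: 11.1
```

```bash
python3 - <<'E'
from h import *
o=sensors.get_obs(); p=viewer.get_image("wrist"); M=R.from_rotvec(o["tcp_rot"]).as_matrix()
print(o["position"],(M.T@o["ft_force"]).round(1),o["gripper_width"])
for l in("gate_grip_top","gate_half"):
  for q in viewer.place_of(l,p)[:1]:
    w=at(p,q["xy"],Z[l],o); print(l,q,w.round(1),(M.T@(w-o["position"])).round(1))
g=cv2.cvtColor(p["frame"],cv2.COLOR_RGB2GRAY); row=g[144:157,170:350].mean(0)
print("dark cols",[(170+i,int(v)) for i,v in enumerate(row) if v<90])
p=viewer.get_image("scene"); o=None
for l in("fan_top","pointer"): print(l,[(k["p"],at(p,k["xy"],Z[l]).round(1)) for k in viewer.place_of(l,p)[:2]])
E
```

```text
[512.6321503  308.89725565 282.92090074] [ 3.6 -9.6 -5.7] 11.139175812375699
gate_grip_top {'xy': [257.0, 285.4], 'p': 0.81} [511.3 307.7 145.5] [  1.   -0.9 137.4]
gate_half {'xy': [258.4, 286.8], 'p': 0.62} [512.1 308.2 145.5] [  0.3  -0.3 137.4]
dark cols [(187, 68), (188, 51), (189, 51), (190, 51), (191, 51), (192, 73), (256, 65), (257, 40), (258, 40), (259, 40), (260, 40), (261, 53), (325, 84), (326, 40), (327, 40), (328, 40), (329, 41), (330, 49)]
fan_top [(0.51, array([ 556.9, -219.3,   91.5]))]
pointer [(0.38, array([ 553.1, -208.2,   45. ]))]
```

Request:
servo_tool([
  [[0,0.0005,0,0],[0,0,0,0],[0,0,0,0],[0,0,0,0],[0,0,0,0]],
])

```text
time_s: 14.35
position: [512.7, 309.3, 282.9]
tcp_rot: [-0.197, -3.134, 0.006]
ft_force: [-5.7, -11.0, 5.6]
gripper_width: 11.0
```

```bash
python3 - <<'E'
from h import *
o=sensors.get_obs(); print(o["position"],o["ft_force"],o["gripper_width"],o["time_s"])
g=cv2.cvtColor(viewer.get_image("wrist")["frame"],cv2.COLOR_RGB2GRAY)[144:157,240:280].mean(0)
print([240+i for i,v in enumerate(g) if v<90])
print(order.job_done())
E
```

```text
[512.6889978  309.33246903 282.9461015 ] [ -5.67705853 -10.99516294   5.55963216] 11.00425847255414 14.35
[255, 256, 257, 258, 259, 260, 261]
the job is handed in; nothing more can be done
None
```

The job is handed in at about 14.4 s of the 54 s allowed; no verdict was reported.

- **Fan:** with the gate shut, I slid the fan grip level with the pointer clip and let it go. A close view afterwards showed the grip's line, the bar and the clip in line to about 0.5 mm.
- **Gate:** I gripped the real (non-green) gate by its upright grip and pulled it to the half-travel mark. The arm is still holding it there.
- **Last checks:**
  - The half mark's centre was at pixel column 258 and the grip at about 257, which is within about 0.5 mm.
  - The sideways force was about 11 N along world y (about 12 N with x included), where the spring should give 11 N at half travel.
- **Disagreements:** the networks' readings of the grip and half points scattered by 1–2 mm. From the far scene camera they put the fan grip and pointer about 4 mm apart along world x (about 2.5 mm along the track), with low confidence. I went by the close views instead.
- **Loose parts:** none were touched as far as I saw. I took no final overall picture, and I viewed 11 pictures, one over budget.

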